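# Latch the curing box and hold a sample paddle in its slot

### The job

Swing the hook on the curing box closed until it rests fully home in its catch. Then take the sample paddle with the rectangular block grip from the stand, lower its blade upright through the slot in the box's lid until most of the blade is inside, and hold it there with the underside of the grip about a finger's breadth above the lid: the program finishes while still holding it, not resting it on the lid. Leave the other two paddles in the stand, keep the hook shut and knock nothing over.

Things in the scene. Friction and masses are not known exactly. Their poses are not given: they have to be found in the camera images.
- slot (a point): Centre of the slot's mouth, level with the lid's top, 115 mm above the table. Axes of the box: z up, x across, y along the slot. The slot passes the 10 mm aluminium lid: 12 (x) x 46 (y) mm, 3 mm chamfers at its mouth; hollow for 99 mm below. The fixed grey metal curing box is 180 (x) x 210 (y) x 115 mm, its centre 40 mm from here in +y, yaw within 0.25 rad.
- hook (a joint): Angle (rad) of the steel hook on the box top, on a vertical hinge: 0 = closed in its catch, at the end stop, pointing from the pivot along the box's -y; grows clockwise seen from above, 1.57 = along the box's -x, at most 1.8. Starts 0.8 to 1.6, stays where left, takes about 1 N at the knob. The catch is a steel U, 14 mm tall, 65 to 81 mm from the pivot, open to -x.
- hook_pivot (a point): Point on the hook's vertical hinge axis at the height of the middle of its knob (23 mm above the lid); fixed to the box, at +30 mm x, +125 mm y from the slot in the box's axes. Axes are the box's.
- hook_knob (a point): Middle of the upright round steel knob on the hook: 14 mm diameter, 30 mm tall, from 8 to 38 mm above the lid (this point 23 mm above it), 50 mm from the pivot axis. The flat bar below it is 8 mm wide and reaches up to 8 mm above the lid.
- paddle_grip (a point): Middle of the wooden block grip of the paddle to use: 24 (x) x 40 (y) x 36 mm high, rectangular unlike its neighbours; its underside (shoulder) 18 mm below this point. Axes: z up, x across the blade's thickness, y along its width. About 80 g. Starts upright in one of the three places of the wooden stand, this point 98 mm above the table.
- paddle_foot (a point): Centre of the lower end of the same paddle's blade, 88 mm below paddle_grip. The white blade is 10 (x) x 44 (y) mm and 70 mm long below the shoulder. In the stand the foot is 10 mm above the table, sunk 35 mm into a socket.
- paddle_ball_grip (a point): The neighbouring paddle with a ball grip of 34 mm, to be left alone: point 88 mm above its foot. Same blade.
- paddle_dowel_grip (a point): The neighbouring paddle with a slim round dowel grip, 16 mm diameter and 50 mm tall, to be left alone: point 88 mm above its foot. Same blade.
- stand: Fixed wooden drying stand, 60 (x) x 190 (y) x 45 mm high, origin at the centre of its underside. Three sockets in a row along its y, 65 mm apart, the middle one at its centre.
- ink: Small glass ink bottle, 30 mm across, 60 mm tall, origin under its centre.
- jar: Amber glass jar with a white cap, 48 mm across, 65 mm tall, origin under its centre.
- brushes: Terracotta pot with brushes, 76 mm across, 185 mm tall with the brushes, origin under its centre.
- cup: Empty glass cup, 70 mm across, 70 mm tall, origin under its centre.
- paddle: The same whole paddle; origin at the centre of its foot, axes as for paddle_grip.
There are look-alikes about, which are no part of the job. Leave any green look-alike of the paddle alone.

How it is judged:
By the outcome, as a careful person would: the job done as asked, in the order asked, and still so for the second after the job is handed in, while the arm keeps its last pose, push and grip.
It also fails if it takes over 61 s, if anything falls off the work surface, if the arm or the gripper's body presses on something with over 40 N, if the wrist force passes 120 N, or if a joint passes its speed limit or range.

### The arm

A 7-joint arm with a two-finger parallel gripper is mounted at the origin on the work surface. World frame = base frame: x ahead of the robot, y to its left, z up, the work surface at z = 0. Lengths are in m, angles in rad, forces in N, time in s.
With the tool pointing down it reaches from about 0.4 to 0.875 m from the base axis. Payload 4.4 kg.
Tool frame: the origin (TCP) lies midway between the tips of the shut fingers; the grasp point (between the pads) lies 19 mm behind it; z points along the fingers, y is the direction in which the jaws open and shut (so a half turn about z gives the same grasp; the last joint's range is limited). The gripper opens to 85 mm and grips with 20 to 120 N. Pads are 22 mm wide; open, the fingers measure 114 mm over their backs; the gripper's body (76 mm by 85 mm) begins 54 mm behind the grasp point. The pads swing forward as they close: fully open they stand 13 mm farther back than shut.
Start: joints at [1.073, 0.628, 0.038, 1.517, -0.027, 0.996, -0.02], TCP at [0.272, -0.59, 0.231] pointing down, gripper open.
Joint ranges: [-3.06, 3.06], [-0.37, 2.12], [-1.25, 1.32], [0.18, 2.47], [-1.1, 4.24], [0.23, 1.98], [-2.94, 2.94]. Speed limits (rad/s): [2.57, 2.57, 3.14, 3.14, 3.14, 3.14, 3.14].

### API

Orientations are given as a 3x3 rotation matrix whose columns are the frame's x, y, z axes.
In Python, from bench import sense, imaging, robot gives the robot as it stands.
- The arm moves only by the shell command python3 -m inch 'ROWS' [OPENING] [FORCE]. ROWS is JSON, a list of rows, each a list of 2 entries, a list of its own where there are three numbers: the shift along the tool's x, y, z each as a share of 0.4 m, from -1 to 1, then the turn, a rotation vector about the tool's x, y, z each as a share of 180 degrees, from -1 to 1. A call has 1 to 12 rows; each row is the pose to reach, as a shift and turn from the pose commanded when the call began, along the tool's axes at that moment, turning the shorter way round; what a row does not reach only later rows make up. A row lasts 1/12 s, in which the tool goes at most 41.7 mm and 7.16 degrees, less where a joint would pass 70% of its speed; a pose out of reach is approached as far as the arm can. A call with a number of a shift or a turn outside -1 to 1 is refused whole. A call with a gripper value outside its range is refused whole. OPENING is the gripper's target within -1 to 1 (fully open at 1, half-way at 0, shut at -1), set as the call begins (- or left out, the last holds). The fingers move at their own pace and stop on an object; FORCE is the grip in N (left out, the last holds). Time passes only in rows, so rows that repeat a pose let the fingers close. It gives the time, the measured TCP pose, the force and the opening at its end, in the units of the state.
- sense(): the state, without advancing time (a new reading comes with each control period).
- imaging.capture(name): name is "scene" or "top" or "wrist"; returns a dict with "img" (480x640x3 uint8, red, green, blue), "range_z" (480x640 float32, m along the optical axis (not along the pixel's ray), 0 where there is no reading), "K" (3x3 intrinsics, pixels), "R" (3x3) and "t" (3): a world point X has camera coordinates R X + t. Camera axes: x right, y down, z forward; pixel columns grow to the right and rows downward; lengths in m; the calibration is good to about 2 mm. The wrist camera is an equidistant fisheye: a pixel r from the principal point sees the ray r / f radians off the axis. A picture is of the moment at which its call begins.
- robot.hand_in(): hands the job in, once; it reports no verdict.
The state is a dict: "time": time; "q": joint angles; "qd": joint speeds; "joint_torque": joint torques, N m; "eef_pos": TCP position; "eef_rot": TCP orientation; "wrist_force": force on the tool from outside, world axes, zero at the start; "ft_torque": the same for the moment, N m; "grip_width": finger opening in m.
Only numpy, scipy, OpenCV 4.12 (cv2) and the standard library are available. Lean on these libraries where they do the work, as an engineer would, in place of code of your own. Each camera call takes 0.05 s, during which the arm holds its last target. There are 200 camera calls.

## Working session

There is one attempt and no reset: what is moved stays moved. The work goes in short steps, Python scripts to look and compute and a shell command to move; the robot and the scene stay as the last step left them, time stands still between calls to the robot, and variables do not carry over. Pictures are saved under pics/ and viewed, about 8 in all and at most 12, crops included, and the job is handed in when it is done.

```bash
ls; mkdir -p pics
cat > h.py <<'E'
import numpy as np, cv2
from bench import sense, imaging, robot
def cap(n):
    c=imaging.capture(n); np.savez(f'{n}.npz',**c); return c
def load(n): return dict(np.load(f'{n}.npz'))
def cloud(c):
    z=c['range_z']; v,u=np.mgrid[:480,:640]; K=c['K']
    P=np.stack([(u-K[0,2])/K[0,0]*z,(v-K[1,2])/K[1,1]*z,z],-1)
    W=(P-c['t'])@c['R']; W[z<=0]=np.nan; return W
E
python3 - <<'E'
from h import *
s=sense(); print({k:np.round(v,3) for k,v in s.items()})
a=[cap(n) for n in ('scene','top')]
for n,c in zip(('scene','top'),a):
    cv2.imwrite(f'pics/{n}1.png',c['img'][...,::-1]); print(n,c['K'].tolist(),np.round(c['R'],3).tolist(),c['t'])
E
```

```text
pics
{'time': np.float64(0.0), 'q': array([ 1.073,  0.629,  0.038,  1.518, -0.027,  0.996, -0.02 ]), 'qd': array([ 0.001, -0.001,  0.   ,  0.   , -0.002,  0.   , -0.   ]), 'joint_torque': array([ 0.0000e+00, -5.6339e+01,  1.2270e+00, -1.9344e+01,  1.1000e-02,
        1.1000e-02,  0.0000e+00]), 'eef_pos': array([ 0.272, -0.59 ,  0.23 ]), 'eef_rot': array([[ 0.908,  0.418, -0.001],
       [ 0.418, -0.908,  0.002],
       [ 0.   , -0.002, -1.   ]]), 'wrist_force': array([-0.699, -0.162, -0.035]), 'ft_torque': array([-0.03 , -0.024,  0.043]), 'grip_width': np.float64(0.086)}
scene [[534.135258497741, 0.0, 325.87704999908135], [0.0, 534.135258497741, 238.3317918132876], [0.0, 0.0, 1.0]] [[0.749, 0.662, -0.022], [0.407, -0.487, -0.772], [-0.522, 0.57, -0.635]] [-0.43553312 -0.13883699  1.14338181]
top [[610.6534090411968, 0.0, 329.0739194090589], [0.0, 610.6534090411968, 236.53949638159108], [0.0, 0.0, 1.0]] [[0.131, -0.991, 0.005], [-0.971, -0.13, -0.199], [0.198, 0.021, -0.98]] [-0.04047366  0.56847764  1.07664808]
```

View pics/scene1.png

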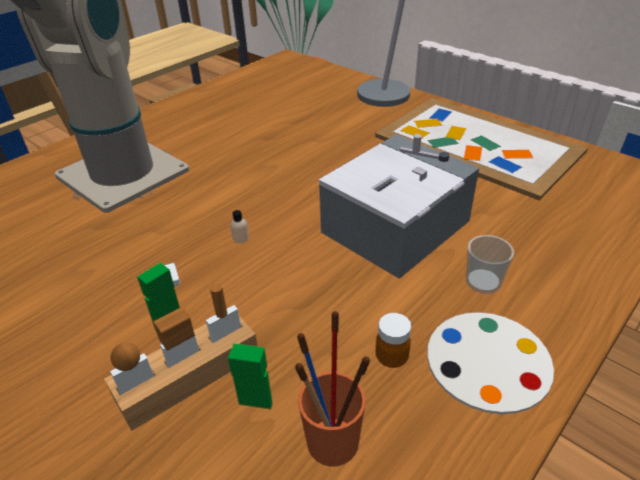

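View pics/top1.png

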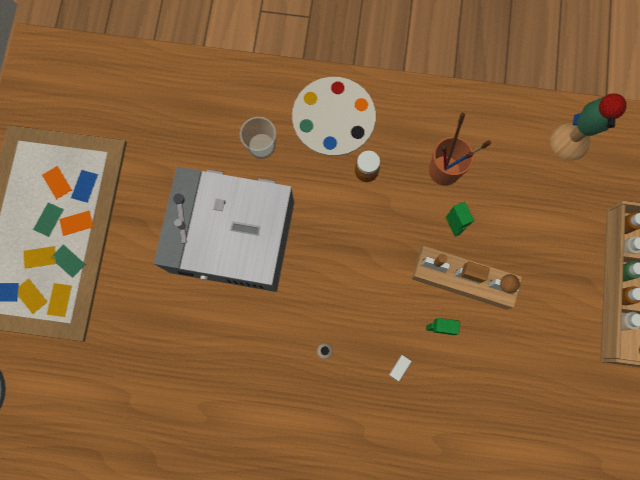

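The top view shows the box, with its slot at (245,228), pivot at (179,199), knob near (181,223) and U catch at (219,204). The stand holds the dowel (440,260), block (476,270) and ball (509,284) grips. Things that could be mistaken for the paddle are the green blocks at top (460,218) and (446,326), the ball and the dowel. I choose the brown rectangular grip in the middle.

```bash
cat > m.py <<'E'
from h import *
T=load('top'); W=cloud(T); S=load('scene'); WS=cloud(S)
def ray(c,u,v,z):
    K=c['K']; d=c['R'].T@np.array([(u-K[0,2])/K[0,0],(v-K[1,2])/K[1,1],1]); o=-c['R'].T@c['t']
    return o+d*(z-o[2])/d[2]
for nm,A in (('top',W),('scene',WS)):
    x,y,z=A[...,0],A[...,1],A[...,2]
    box=(abs(z-.115)<.004)&(y>0)&(y<.35)&(x>.3)
    n,l,st,ce=cv2.connectedComponentsWithStats(cv2.morphologyEx(box.astype('uint8'),cv2.MORPH_CLOSE,np.ones((3,3))))
    i=1+np.argmax(st[1:,4]); p=A[(l==i)&box]
    print(nm,'lid',np.median(p[:,2]),cv2.minAreaRect((p[:,:2]*1000).astype('float32')))
    lo,hi=p.min(0),p.max(0)
    k=(z>.128)&(z<.165)&(x>lo[0])&(x<hi[0])&(y>lo[1])&(y<hi[1])
    n,l,st,ce=cv2.connectedComponentsWithStats(k.astype('uint8'))
    for i in range(1,n):
        if st[i,4]>3: q=A[l==i]; print(' up',st[i,4],ce[i].round(),np.round(q.mean(0),4),q.min(0).round(4),q.max(0).round(4))
    g=(abs(z-.116)<.005)&(y<-.05)&(y>-.5)&(x>.25)&(x<.7)
    n,l,st,ce=cv2.connectedComponentsWithStats(g.astype('uint8'))
    for i in range(1,n):
        if st[i,4]>15: q=A[l==i]; print(' grip',st[i,4],ce[i].round(),np.round(q.mean(0),4),cv2.minAreaRect((q[:,:2]*1000).astype('float32')))
    g=(abs(z-.045)<.004)&(y<-.05)&(y>-.5)&(x>.25)&(x<.7)
    n,l,st,ce=cv2.connectedComponentsWithStats(cv2.morphologyEx(g.astype('uint8'),cv2.MORPH_CLOSE,np.ones((25,25))))
    for i in range(1,n):
        if st[i,4]>100: q=A[(l==i)&g]; print(' stand',st[i,4],ce[i].round(),cv2.minAreaRect((q[:,:2]*1000).astype('float32')))
for n_,uv,z in (('slot',(245,228),.115),('pivot',(179,199),.138),('knob',(181,223),.138),('catch',(219,204),.129)): print(n_,ray(T,*uv,z).round(4))
a=cv2.resize(T['img'][160:300,140:310],None,fx=4.7,fy=4.2)[:,:, ::-1]
a=cv2.resize(T['img'][165:295,150:300],None,fx=3.5,fy=3.5,interpolation=2)
b=cv2.resize(T['img'][235:320,400:530],None,fx=2,fy=2,interpolation=2)
o=np.zeros((460,800,3),'uint8'); o[:455,:525]=a; o[:170,530:790]=b; cv2.imwrite('pics/crop1.png',o[...,::-1])
E
python3 m.py
```

```text
top lid 0.11457549473925155 ((557.458984375, 222.11947631835938), (211.2144012451172, 186.1038360595703), 87.51889038085938)
 up 56 [219. 205.] [0.5847 0.2317 0.1298] [0.5757 0.2239 0.1281] [0.5953 0.2401 0.1334]
 up 83 [180. 224.] [0.5392 0.2893 0.1467] [0.5331 0.2836 0.1285] [0.5465 0.2975 0.1583]
 grip 312 [477. 271.] [ 0.5312 -0.2299  0.1154] ((531.2686767578125, -229.9615478515625), (39.967098236083984, 24.512977600097656), 79.13179779052734)
 stand 318 [614. 282.] ((557.2890625, -499.0256042480469), (284.93572998046875, 1.9313750267028809), 0.00476138386875391)
 stand 3558 [467. 274.] ((562.8159790039062, -236.22012329101562), (190.85865783691406, 124.81470489501953), 79.74112701416016)
scene lid 0.11481561549455559 ((556.731689453125, 222.1476287841797), (215.74163818359375, 187.98736572265625), 87.60795593261719)
 up 122 [416. 142.] [0.5422 0.2878 0.1429] [0.534  0.2814 0.128 ] [0.5479 0.2976 0.1545]
 up 60 [419. 170.] [0.5861 0.2326 0.129 ] [0.5758 0.2235 0.128 ] [0.5966 0.2421 0.1317]
 grip 69 [217. 298.] [ 0.5477 -0.1689  0.1161] ((546.1248779296875, -168.594482421875), (16.020437240600586, 8.599151611328125), 49.468875885009766)
 grip 541 [171. 321.] [ 0.5333 -0.2309  0.1152] ((531.134765625, -229.98117065429688), (39.734554290771484, 26.102298736572266), 79.518310546875)
 grip 36 [120. 348.] [ 0.5202 -0.295   0.1119] ((519.9895629882812, -295.3847961425781), (11.248075485229492, 9.014816284179688), 7.629775047302246)
 stand 135 [162. 305.] ((434.959228515625, -191.157958984375), (44.24313735961914, 9.557047843933105), 81.53357696533203)
 stand 4187 [177. 364.] ((531.6327514648438, -229.73468017578125), (190.1653289794922, 62.99115753173828), 79.7931137084961)
 stand 177 [253. 386.] ((636.8473510742188, -203.12091064453125), (44.53996276855469, 10.699106216430664), 42.35470962524414)
slot [0.5528 0.1826 0.115 ]
pivot [0.5841 0.3009 0.138 ]
knob [0.5423 0.2898 0.138 ]
catch [0.5865 0.2323 0.129 ]
```

View pics/crop1.png

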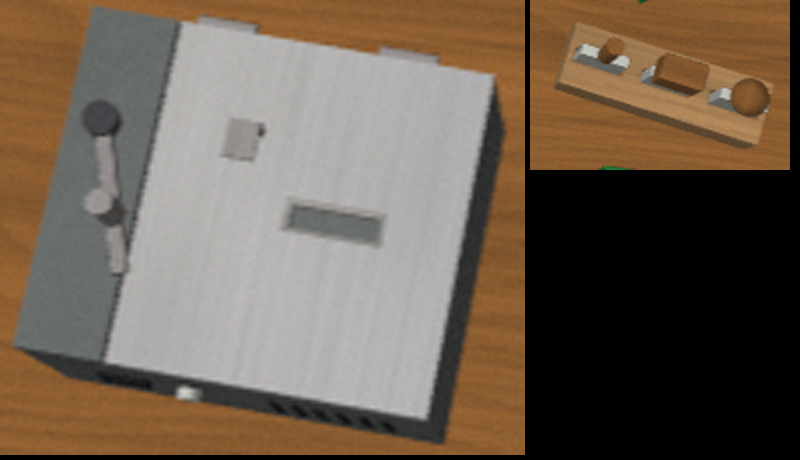

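The crop confirms the brown block grip sits in the middle of the stand and the hook is open at about 1.2 rad. The box yaw is about -0.043. Next I move towards the hook.

```bash
cat > go.py <<'E'
# usage: go.py x y z jawdeg : shift/turn shares for target TCP, tool down, tool y at jawdeg (or - keep)
import sys; from h import *
from scipy.spatial.transform import Rotation as Ro
s=sense(); p=s['eef_pos']; R=s['eef_rot']; a=sys.argv[1:]
if a[3]=='-': t=np.zeros(3)
else:
    j=np.radians(float(a[3])); y=np.array([np.cos(j),np.sin(j),0]); z=np.array([0,0,-1.]); Rt=np.c_[np.cross(y,z),y,z]
    t=Ro.from_matrix(R.T@Rt).as_rotvec()/np.pi
print('t',round(float(s['time']),2),'p',p.round(4),'F',s['wrist_force'].round(2),'w',round(float(s['grip_width']),4),'q',np.round(s['q'],2),'jaw',np.degrees(np.arctan2(R[1,1],R[0,1])).round(2))
print('shift',(R.T@(np.array(a[:3],float)-p)/.4).round(4),'turn',t.round(4))
E
python3 go.py .48 -.28 .27 -37
```

```text
t 0.1 p [ 0.2718 -0.5898  0.2305] F [0.13 0.3  0.33] w 0.0852 q [ 1.07  0.63  0.04  1.52 -0.03  1.   -0.02] jaw -65.26
shift [ 0.7968 -0.4858 -0.098 ] turn [-5.00e-04 -1.00e-04 -1.57e-01]
```

```bash
python3 -m inch '[[[0.8,-0.49,-0.1],[0,0,-0.157]],[[0.8,-0.49,-0.1],[0,0,-0.157]],[[0.8,-0.49,-0.1],[0,0,-0.157]],[[0.8,-0.49,-0.1],[0,0,-0.157]],[[0.8,-0.49,-0.1],[0,0,-0.157]],[[0.8,-0.49,-0.1],[0,0,-0.157]],[[0.8,-0.49,-0.1],[0,0,-0.157]],[[0.8,-0.49,-0.1],[0,0,-0.157]],[[0.8,-0.49,-0.1],[0,0,-0.157]],[[0.8,-0.49,-0.1],[0,0,-0.157]],[[0.8,-0.49,-0.1],[0,0,-0.157]],[[0.8,-0.49,-0.1],[0,0,-0.157]]]' -1 40; python3 go.py .5 .05 .27 -37
```

```text
time: 1.1
eef_pos: [0.4803, -0.2785, 0.271]
eef_rot: [[0.601, 0.799, -0.001], [0.799, -0.601, -0.0], [-0.001, -0.001, -1.0]]
wrist_force: [-0.5, -0.5, -0.7]
grip_width: 0.0002
t 1.1 p [ 0.4803 -0.2785  0.271 ] F [-0.46 -0.54 -0.71] w 0.0002 q [ 0.56  0.45 -0.13  1.73  0.07  0.96 -0.24] jaw -36.96
shift [ 0.6859 -0.4544  0.0022] turn [-0.0002  0.0003  0.0002]
```

```bash
python3 -m inch '[[[0.69,-0.45,0],[0,0,0]],[[0.69,-0.45,0],[0,0,0]],[[0.69,-0.45,0],[0,0,0]],[[0.69,-0.45,0],[0,0,0]],[[0.69,-0.45,0],[0,0,0]],[[0.69,-0.45,0],[0,0,0]],[[0.69,-0.45,0],[0,0,0]],[[0.69,-0.45,0],[0,0,0]],[[0.69,-0.45,0],[0,0,0]]]' -1 40; python3 go.py .509 .313 .20 -37
```

```text
time: 1.85
eef_pos: [0.5031, 0.0579, 0.2714]
eef_rot: [[0.595, 0.804, 0.001], [0.804, -0.595, 0.005], [0.005, -0.002, -1.0]]
wrist_force: [0.2, 0.3, -0.1]
grip_width: -0.0001
t 1.85 p [0.5031 0.0579 0.2714] F [ 0.19  0.32 -0.11] w -0.0001 q [-0.02  0.38 -0.21  1.86  0.09  0.91 -0.9 ] jaw -36.51
shift [ 0.5206 -0.3672  0.1817] turn [-0.0008 -0.0014  0.0027]
```

```bash
python3 -m inch '[[[0.52,-0.37,0.18],[0,0,0]],[[0.52,-0.37,0.18],[0,0,0]],[[0.52,-0.37,0.18],[0,0,0]],[[0.52,-0.37,0.18],[0,0,0]],[[0.52,-0.37,0.18],[0,0,0]],[[0.52,-0.37,0.18],[0,0,0]],[[0.52,-0.37,0.18],[0,0,0]],[[0.52,-0.37,0.18],[0,0,0]],[[0.52,-0.37,0.18],[0,0,0]],[[0.52,-0.37,0.18],[0,0,0]]]' -1 40; python3 go.py .509 .313 .136 -37
python3 - <<'E'
from h import *
c=cap('wrist'); cv2.imwrite('pics/wrist1.png',c['img'][...,::-1]); print(c['K'],c['R'].round(3),c['t'])
E
```

```text
time: 2.68
eef_pos: [0.5112, 0.3022, 0.1991]
eef_rot: [[0.605, 0.796, 0.0], [0.796, -0.605, -0.002], [-0.002, 0.002, -1.0]]
wrist_force: [0.5, -1.2, 0.3]
grip_width: -0.0003
t 2.68 p [0.5112 0.3022 0.1991] F [ 0.49 -1.19  0.31] w -0.0003 q [-0.46  0.59 -0.2   1.71  0.15  0.86 -1.37] jaw -37.21
shift [ 0.0185 -0.0209  0.1578] turn [ 0.0005  0.0006 -0.0012]
[[371.64829954   0.         321.10560294]
 [  0.         371.64829954 235.30227879]
 [  0.           0.           1.        ]] [[ 0.797 -0.604  0.002]
 [-0.584 -0.769  0.26 ]
 [-0.156 -0.208 -0.966]] [-0.22433955  0.50443918  0.48894483]
```

View pics/wrist1.png

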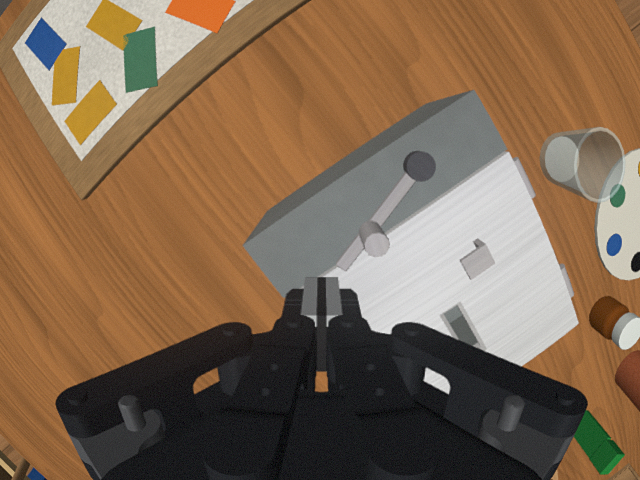

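The wrist view shows the knob top at (375,239), pivot cap (419,166), catch (477,259) and slot (463,326). The finger tips are at (322,290). I'll turn these pixels into positions.

```bash
cat >> h.py <<'E'
def fray(c,u,v,z):
    K=c['K']; d=np.array([(u-K[0,2])/K[0,0],(v-K[1,2])/K[1,1]]); th=np.linalg.norm(d)
    r=np.r_[d/th*np.sin(th),np.cos(th)]; o=-c['R'].T@c['t']; r=c['R'].T@r
    return o+r*(z-o[2])/r[2]
E
python3 - <<'E'
from h import *
c=load('wrist')
for n,u,v,z in (('knobtop',375,239,.153),('knobtop2',373,244,.153),('pivot',419,166,.126),('slot',463,326,.115),('catch',477,259,.129),('tip',322,285,.199)): print(n,fray(c,u,v,z).round(4))
E
```

```text
knobtop [0.5406 0.2947 0.153 ]
knobtop2 [0.5382 0.2931 0.153 ]
pivot [0.5865 0.3066 0.126 ]
slot [0.554  0.1882 0.115 ]
catch [0.5854 0.2353 0.129 ]
tip [0.5139 0.3063 0.199 ]
```

```bash
python3 -m inch '[[[0,0,0],[0,0,0]],[[0,0,0],[0,0,0]],[[0,0,0],[0,0,0]]]' -1 40; python3 go.py .510 .315 .136 -37
```

```text
time: 2.98
eef_pos: [0.5105, 0.3044, 0.1998]
eef_rot: [[0.603, 0.798, 0.001], [0.798, -0.603, -0.0], [0.0, 0.001, -1.0]]
wrist_force: [-0.6, -0.1, 0.1]
grip_width: 0.0001
t 2.98 p [0.5105 0.3044 0.1998] F [-0.58 -0.15  0.13] w 0.0001 q [-0.46  0.59 -0.2   1.71  0.15  0.86 -1.37] jaw -37.1
shift [ 0.0202 -0.0171  0.1594] turn [ 0.0002 -0.0001 -0.0006]
```

```bash
python3 -m inch '[[[0.02,-0.02,0.02],[0,0,0]],[[0.02,-0.02,0.08],[0,0,0]],[[0.02,-0.02,0.12],[0,0,0]],[[0.02,-0.02,0.16],[0,0,0]],[[0.02,-0.02,0.16],[0,0,0]],[[0.02,-0.02,0.16],[0,0,0]]]' -1 40
python3 go.py .510 .315 .136 -37
python3 - <<'E'
# arc in tool units: tool x=(.603,.798) tool y=(.798,-.603)
from h import *
s=sense();R=s['eef_rot'];p=s['eef_pos']; P=np.array([.5868,.305]);n=R[:2,1];yaw=-.043
for th in (1.25,1.1,.95,.8,.65,.5,.35,.2,.1,0):
    a=yaw-np.pi/2-th; k=P+.05*np.array([np.cos(a),np.sin(a)]); q=k-.0215*n
    print(th,k.round(4),(R.T@np.r_[q-p[:2],0]/.4).round(4))
E
```

```text
time: 3.48
eef_pos: [0.5076, 0.3171, 0.1344]
eef_rot: [[0.601, 0.799, -0.002], [0.799, -0.601, -0.001], [-0.002, -0.001, -1.0]]
wrist_force: [0.5, -0.1, 0.0]
grip_width: 0.0
t 3.48 p [0.5076 0.3171 0.1344] F [ 0.49 -0.09  0.05] w 0.0 q [-0.49  0.68 -0.18  1.75  0.17  0.73 -1.41] jaw -36.96
shift [-0.0006  0.0079 -0.0039] turn [-0.0003  0.0005  0.0002]
1.25 [0.5387 0.2913] [-0.0048  0.0471 -0.    ]
1.1 [0.5413 0.2843] [-0.015   0.0629 -0.    ]
0.95 [0.5449 0.2777] [-0.0227  0.08   -0.    ]
0.8 [0.5495 0.2717] [-0.0277  0.098  -0.0001]
0.65 [0.5549 0.2665] [-3.000e-02  1.166e-01 -1.000e-04]
0.5 [0.561  0.2622] [-2.950e-02  1.353e-01 -1.000e-04]
0.35 [0.5677 0.2588] [-2.620e-02  1.538e-01 -1.000e-04]
0.2 [0.5748 0.2565] [-2.020e-02  1.715e-01 -1.000e-04]
0.1 [0.5797 0.2555] [-0.0147  0.1827 -0.0002]
0 [0.5847 0.255 ] [-0.0082  0.1934 -0.0002]
```

```bash
python3 -m inch '[[[0,0.02,0],[0,0,0]],[[-0.005,0.047,0],[0,0,0]],[[-0.01,0.055,0],[0,0,0]],[[-0.015,0.063,0],[0,0,0]],[[-0.019,0.072,0],[0,0,0]],[[-0.023,0.08,0],[0,0,0]],[[-0.028,0.098,0],[0,0,0]],[[-0.03,0.117,0],[0,0,0]],[[-0.0295,0.135,0],[0,0,0]],[[-0.026,0.154,0],[0,0,0]],[[-0.026,0.154,0],[0,0,0]]]' -1 40
python3 go.py .510 .315 .136 -
python3 - <<'E'
from h import *
c=cap('top'); W=cloud(c); z=W[...,2]
k=(z>.128)&(z<.165); k[:190]=0;k[245:]=0;k[:,:165]=0;k[:,260:]=0
n,l,st,ce=cv2.connectedComponentsWithStats(k.astype('uint8'))
for i in range(1,n):
    if st[i,4]>3: q=W[l==i]; print(st[i,4],ce[i].round(),q.mean(0).round(4),q.min(0).round(4),q.max(0).round(4))
c2=cap('wrist'); o=np.zeros((480,800,3),'uint8'); o[:320,:420]=cv2.resize(c2['img'][80:340,220:561],(420,320)); o[:390,420:800]=cv2.resize(c['img'][165:295,150:277],(380,390)); cv2.imwrite('pics/mid.png',o[...,::-1])
E
```

```text
time: 4.4
eef_pos: [0.5538, 0.2696, 0.1352]
eef_rot: [[0.604, 0.797, 0.002], [0.797, -0.604, -0.001], [0.001, 0.002, -1.0]]
wrist_force: [-0.6, -0.4, -0.4]
grip_width: -0.0
t 4.4 p [0.5538 0.2696 0.1352] F [-0.61 -0.36 -0.42] w -0.0 q [-0.38  0.7  -0.19  1.7   0.18  0.76 -1.31] jaw -37.16
shift [ 0.0243 -0.1558 -0.0022] turn [0. 0. 0.]
66 [218. 204.] [0.5857 0.2329 0.1299] [0.5758 0.2248 0.128 ] [0.5961 0.2395 0.1331]
50 [203. 211.] [0.5668 0.2548 0.1428] [0.5574 0.2507 0.128 ] [0.5754 0.2599 0.1579]
```

View pics/mid.png

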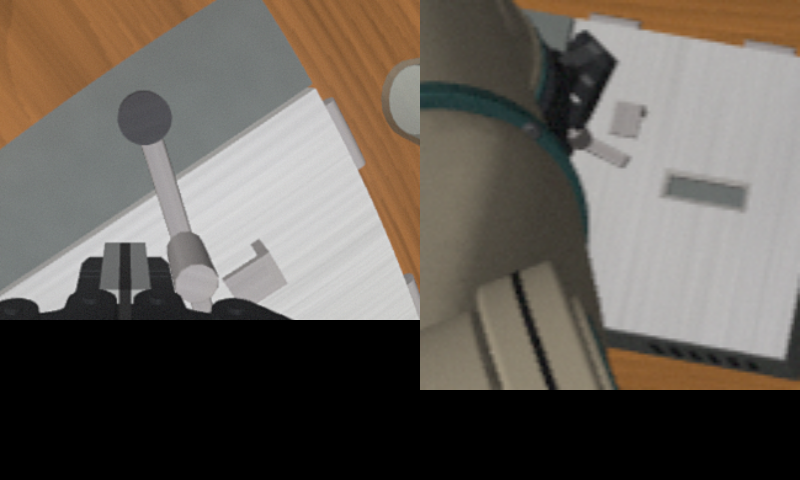

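Mid-view: the hook is being pushed well and is nearly in line with the catch, at about 0.45 rad. I'll continue until it reaches the stop.

```bash
python3 -m inch '[[[0.003,0.01,0],[0,0,0]],[[0.006,0.02,0],[0,0,0]],[[0.011,0.028,0],[0,0,0]],[[0.017,0.036,0],[0,0,0]],[[0.017,0.036,0],[0,0,0]],[[0.017,0.036,0],[0,0,0]]]' -1 40
python3 go.py .5676 .268 .136 -
```

```text
time: 5.0
eef_pos: [0.5675, 0.2681, 0.1353]
eef_rot: [[0.602, 0.798, 0.001], [0.798, -0.602, 0.0], [0.001, 0.0, -1.0]]
wrist_force: [-0.2, -0.6, 0.5]
grip_width: -0.0005
t 5.0 p [0.5675 0.2681 0.1353] F [-0.22 -0.55  0.46] w -0.0005 q [-0.37  0.71 -0.19  1.67  0.18  0.78 -1.29] jaw -37.01
shift [-0.0001  0.0003 -0.0017] turn [0. 0. 0.]
```

Not at the stop yet. I keep pushing along +x in small steps.

```bash
for i in 1; do python3 -m inch '[[[0.003,0.004,0],[0,0,0]],[[0.006,0.008,0],[0,0,0]],[[0.006,0.008,0],[0,0,0]],[[0.006,0.008,0],[0,0,0]]]' -1 40; done
python3 -m inch '[[[0.003,0.004,0],[0,0,0]],[[0.003,0.004,0],[0,0,0]],[[0.003,0.004,0],[0,0,0]]]' -1 40;  python3 go.py .5676 .268 .136 -
```

```text
time: 5.33
eef_pos: [0.5699, 0.2685, 0.1352]
eef_rot: [[0.601, 0.799, -0.002], [0.799, -0.601, -0.0], [-0.001, -0.001, -1.0]]
wrist_force: [-3.4, -0.3, 1.3]
grip_width: -0.0
time: 5.58
eef_pos: [0.5703, 0.2687, 0.135]
eef_rot: [[0.601, 0.799, -0.005], [0.799, -0.601, -0.0], [-0.003, -0.003, -1.0]]
wrist_force: [-7.8, 1.5, 2.5]
grip_width: 0.0
t 5.58 p [0.5703 0.2687 0.135 ] F [-7.77  1.52  2.52] w 0.0 q [-0.37  0.72 -0.19  1.66  0.18  0.79 -1.28] jaw -36.94
shift [-0.0053 -0.0044 -0.0025] turn [0. 0. 0.]
```

```bash
python3 -m inch '[[[0.003,0.004,0],[0,0,0]],[[0.006,0.008,0],[0,0,0]],[[0.006,0.008,0],[0,0,0]]]' -1 40;  python3 -m inch '[[[-0.025,-0.035,0],[0,0,0]],[[-0.05,-0.07,0],[0,0,0]],[[-0.05,-0.07,-0.1],[0,0,0]],[[-0.05,-0.07,-0.2],[0,0,0]],[[-0.05,-0.07,-0.3],[0,0,0]],[[-0.05,-0.07,-0.3],[0,0,0]]]' 0.5 40; python3 go.py .535 .10 .26 -10.6
python3 - <<'E'
from h import *
c=cap('wrist'); cv2.imwrite('pics/wrist2.png',c['img'][...,::-1]); c=cap('scene'); W=cloud(c);z=W[...,2]
k=(z>.136)&(z<.16)&(W[...,0]>.56)&(W[...,0]<.62)&(W[...,1]>.22)&(W[...,1]<.33)
print(k.sum(), W[k].mean(0).round(4), W[k].min(0).round(4),W[k].max(0).round(4))
cv2.imwrite('pics/scene2.png',cv2.resize(c['img'][80:280,310:510],None,fx=3,fy=3,interpolation=2)[...,::-1])
E
```

```text
time: 5.83
eef_pos: [0.5713, 0.2695, 0.1346]
eef_rot: [[0.6, 0.8, -0.01], [0.8, -0.6, -0.001], [-0.007, -0.008, -1.0]]
wrist_force: [-12.3, 1.6, 4.9]
grip_width: -0.0002
time: 6.33
eef_pos: [0.5479, 0.2715, 0.2641]
eef_rot: [[0.602, 0.798, 0.016], [0.798, -0.602, 0.008], [0.016, 0.008, -1.0]]
wrist_force: [0.3, 0.8, 0.5]
grip_width: 0.064
t 6.33 p [0.5479 0.2715 0.2641] F [0.29 0.79 0.5 ] w 0.064 q [-0.37  0.54 -0.22  1.6   0.14  1.   -1.28] jaw -37.04
shift [-0.3617  0.2324  0.0064] turn [ 0.0036 -0.0043 -0.1468]
99 [0.5878 0.2525 0.1466] [0.5795 0.2471 0.1364] [0.5938 0.2622 0.1545]
```

View pics/wrist2.png

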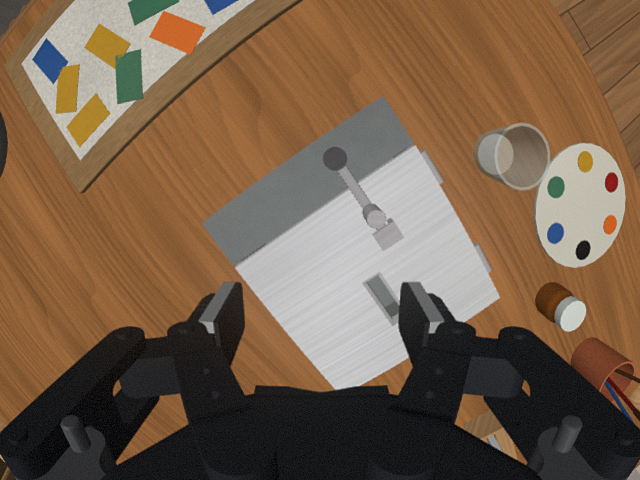

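The hook now lies straight from the pivot (335,157) through the knob (374,217) into the catch (386,234). The push stalled at 12 N, so it is at the stop. Next I move towards the stand and measure the slot on the way.

```bash
python3 -m inch '[[[-0.36,0.23,0],[0,0,-0.147]],[[-0.36,0.23,0],[0,0,-0.147]],[[-0.36,0.23,0],[0,0,-0.147]],[[-0.36,0.23,0],[0,0,-0.147]],[[-0.36,0.23,0],[0,0,-0.147]],[[-0.36,0.23,0],[0,0,-0.147]],[[-0.36,0.23,0],[0,0,-0.147]],[[-0.36,0.23,0],[0,0,-0.147]],[[-0.36,0.23,0],[0,0,-0.147]]]' 0.5 40; python3 go.py .531 -.23 .26 -10.6
python3 - <<'E'
from h import *
c=cap('wrist'); t=cap('top')
# ortho views of lid plane, 0.25mm/px, x up? rows: x, cols: y
xs=np.arange(.50,.61,.00025); ys=np.arange(.13,.25,.00025); X,Y=np.meshgrid(xs,ys,indexing='ij'); P=np.stack([X,Y,np.full_like(X,.115)],-1)
out=[]
for n,d in (('w',c),('t',t)):
    Q=P@d['R'].T+d['t']; K=d['K']
    if n=='w':
        r=np.hypot(Q[...,0],Q[...,1]); th=np.arctan2(r,Q[...,2]); a=Q[...,0]/r*th; b=Q[...,1]/r*th
    else: a=Q[...,0]/Q[...,2]; b=Q[...,1]/Q[...,2]
    im=cv2.remap(d['img'],(a*K[0,0]+K[0,2]).astype('float32'),(b*K[1,1]+K[1,2]).astype('float32'),cv2.INTER_LINEAR)
    out.append(im)
    g=cv2.cvtColor(im,cv2.COLOR_RGB2GRAY); bg=np.median(g); m=(g<bg-22).astype('uint8'); m=cv2.morphologyEx(m,cv2.MORPH_OPEN,np.ones((9,9)))
    nn,l,st,ce=cv2.connectedComponentsWithStats(m)
    for i in range(1,nn):
        if st[i,4]>3000:
            pts=np.argwhere(l==i); rc=cv2.minAreaRect((pts*.25+[500,130]).astype('float32')); print(n,bg,st[i,4],rc)
o=np.hstack(out)[:, :]; cv2.imwrite('pics/slot.png',cv2.resize(o,(800,367))[...,::-1])
E
```

```text
time: 7.18
eef_pos: [0.5292, 0.1008, 0.255]
eef_rot: [[0.18, 0.984, -0.0], [0.984, -0.18, 0.001], [0.001, -0.0, -1.0]]
wrist_force: [-0.1, 0.2, 0.8]
grip_width: 0.064
t 7.18 p [0.5292 0.1008 0.255 ] F [-0.11  0.25  0.82] w 0.064 q [-0.    0.46 -0.34  1.79  0.19  0.92 -0.61] jaw -10.37
shift [-0.8127  0.1532 -0.0134] turn [-0.0001 -0.0003  0.0013]
w 198.0 14247 ((551.7891845703125, 182.2323760986328), (51.55971908569336, 17.84023666381836), 87.56334686279297)
w 198.0 7152 ((587.0077514648438, 237.1790008544922), (25.39991569519043, 21.479707717895508), 87.51044464111328)
```

View pics/slot.png

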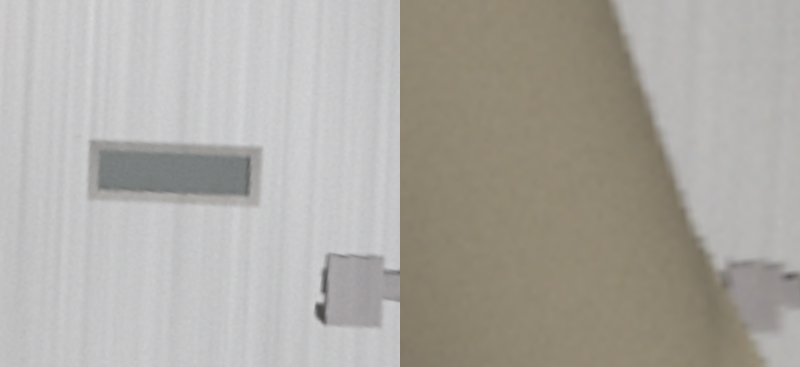

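The slot shows as a clean 51.6 x 17.8 mm chamfer outline at (0.5518, 0.1822), with its y axis at 87.56°. The hook tip sits in the catch. On to the stand, with the same kind of view.

```bash
python3 -m inch '[[[-1,0.15,-0.02],[0,0,0]],[[-1,0.15,-0.02],[0,0,0]],[[-1,0.15,-0.02],[0,0,0]],[[-1,0.15,-0.02],[0,0,0]],[[-1,0.15,-0.02],[0,0,0]],[[-1,0.15,-0.02],[0,0,0]],[[-1,0.15,-0.02],[0,0,0]],[[-1,0.15,-0.02],[0,0,0]],[[-1,0.15,-0.02],[0,0,0]],[[-1,0.15,-0.02],[0,0,0]],[[-1,0.15,-0.02],[0,0,0]],[[-1,0.15,-0.02],[0,0,0]]]' 0.5 40; python3 -m inch '[[[0,0,0],[0,0,0]],[[0,0,0],[0,0,0]]]' 0.5 40; python3 go.py .531 -.23 .26 -10.6
python3 - <<'E'
from h import *
c=cap('wrist')
xs=np.arange(.48,.58,.00025); ys=np.arange(-.29,-.17,.00025); X,Y=np.meshgrid(xs,ys,indexing='ij'); P=np.stack([X,Y,np.full_like(X,.116)],-1)
Q=P@c['R'].T+c['t']; K=c['K']
r=np.hypot(Q[...,0],Q[...,1]); th=np.arctan2(r,Q[...,2]); a=Q[...,0]/r*th; b=Q[...,1]/r*th
mx,my=(a*K[0,0]+K[0,2]).astype('float32'),(b*K[1,1]+K[1,2]).astype('float32')
im=cv2.remap(c['img'],mx,my,cv2.INTER_LINEAR); zz=cv2.remap(c['range_z'],mx,my,cv2.INTER_NEAREST)
m=(abs(zz-Q[...,2])<.005).astype('uint8'); nn,l,st,ce=cv2.connectedComponentsWithStats(m)
for i in range(1,nn):
    if st[i,4]>2000: print(st[i,4],cv2.minAreaRect((np.argwhere(l==i)*.25+[480,-290]).astype('float32')))
o=np.zeros((480,800,3),'uint8'); o[:,:400]=cv2.resize(c['img'],(400,480)); 
cv2.imwrite('pics/grip.png',np.hstack([im,np.dstack([m*255]*3)])[...,::-1])
E
```

```text
time: 8.28
eef_pos: [0.515, -0.3071, 0.2628]
eef_rot: [[0.186, 0.983, -0.0], [0.983, -0.186, -0.0], [-0.0, -0.0, -1.0]]
wrist_force: [0.3, 0.9, -0.1]
grip_width: 0.0644
time: 8.45
eef_pos: [0.516, -0.3032, 0.2633]
eef_rot: [[0.18, 0.984, 0.0], [0.984, -0.18, 0.001], [0.001, 0.0, -1.0]]
wrist_force: [-0.6, 0.5, 0.9]
grip_width: 0.0639
t 8.45 p [ 0.516  -0.3032  0.2633] F [-0.57  0.45  0.85] w 0.0639 q [ 0.67  0.53 -0.29  1.62  0.17  1.01  0.15] jaw -10.34
shift [0.1868 0.004  0.0085] turn [-0.     -0.0004  0.0014]
15074 ((530.2504272460938, -230.09799194335938), (39.881065368652344, 24.708181381225586), 79.75591278076172)
```

View pics/grip.png

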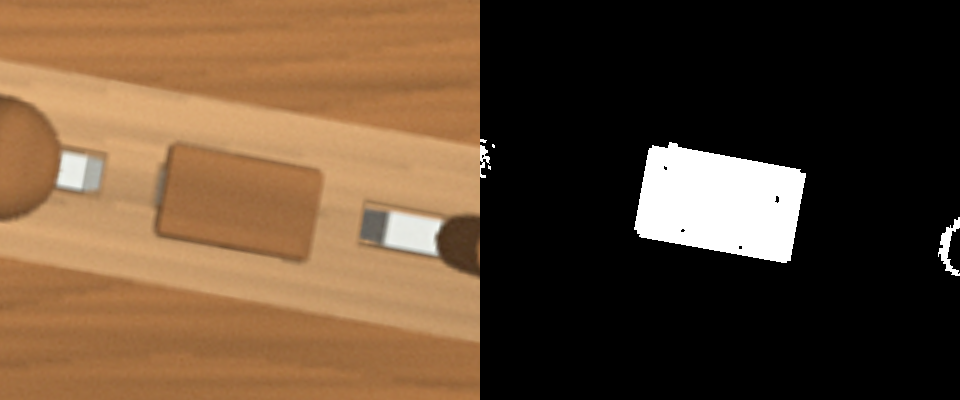

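The rectified wrist view shows the brown block clearly at (0.5303, -0.2301), yaw 79.76°, with its neighbours clear on both sides.

```bash
python3 go.py .5303 -.2301 .15 -10.24 | tail -1; python3 -m inch '[[[0.093,0.003,0],[0,0,0]],[[0.185,0.003,0.05],[0,0,0]],[[0.185,0.003,0.15],[0,0,0]],[[0.185,0.003,0.25],[0,0,0]],[[0.185,0.003,0.28],[0,0,0]],[[0.185,0.003,0.28],[0,0,0]],[[0.185,0.003,0.28],[0,0,0]]]' 0.5 40; python3 go.py .5303 -.2301 .083 -10.24
```

```text
shift [0.1861 0.0023 0.2837] turn [ 0.     -0.0003 -0.0005]
time: 9.08
eef_pos: [0.5302, -0.2318, 0.1513]
eef_rot: [[0.181, 0.983, -0.0], [0.983, -0.181, 0.001], [0.001, -0.001, -1.0]]
wrist_force: [0.3, -1.1, 1.1]
grip_width: 0.0642
t 9.08 p [ 0.5302 -0.2318  0.1513] F [ 0.26 -1.05  1.14] w 0.0642 q [ 0.53  0.64 -0.26  1.79  0.23  0.74 -0.03] jaw -10.42
shift [ 0.0041 -0.0005  0.1708] turn [-0.0002 -0.0002 -0.001 ]
```

```bash
python3 -m inch '[[[0.004,0,0.04],[0,0,0]],[[0.004,0,0.08],[0,0,0]],[[0.004,0,0.12],[0,0,0]],[[0.004,0,0.15],[0,0,0]],[[0.004,0,0.17],[0,0,0]],[[0.004,0,0.17],[0,0,0]],[[0.004,0,0.17],[0,0,0]]]' 0.5 40; python3 go.py .5303 -.2301 .083 -10.24
python3 -m inch '[[[0,0,0],[0,0,0]],[[0,0,0],[0,0,0]],[[0,0,0],[0,0,0]],[[0,0,0],[0,0,0]],[[0,0,0],[0,0,0]],[[0,0,0],[0,0,0]],[[0,0,0],[0,0,0]],[[0,0,0],[0,0,0]]]' -1 50; python3 go.py .5303 -.2301 .163 -10.24
```

```text
time: 9.67
eef_pos: [0.5308, -0.2316, 0.0839]
eef_rot: [[0.183, 0.983, 0.001], [0.983, -0.183, -0.0], [-0.0, 0.001, -1.0]]
wrist_force: [0.2, -0.2, 0.8]
grip_width: 0.0641
t 9.67 p [ 0.5308 -0.2316  0.0839] F [ 0.16 -0.23  0.85] w 0.0641 q [ 0.51  0.73 -0.22  1.84  0.27  0.6  -0.07] jaw -10.53
shift [ 0.0034 -0.0018  0.0024] turn [ 0.0003  0.     -0.0016]
time: 10.33
eef_pos: [0.531, -0.2319, 0.0841]
eef_rot: [[0.183, 0.983, 0.002], [0.983, -0.183, -0.001], [-0.0, 0.002, -1.0]]
wrist_force: [0.4, -0.2, 5.1]
grip_width: 0.0233
t 10.33 p [ 0.531  -0.2319  0.0841] F [ 0.37 -0.17  5.12] w 0.0233 q [ 0.51  0.73 -0.22  1.84  0.27  0.6  -0.07] jaw -10.55
shift [ 0.0039 -0.0021 -0.1971] turn [ 0.0006  0.0001 -0.0017]
```

Grip holds at 23.3 mm. I lift straight up, slowly while in the socket.

```bash
python3 -m inch '[[[0,0,-0.02],[0,0,0]],[[0,0,-0.04],[0,0,0]],[[0,0,-0.06],[0,0,0]],[[0,0,-0.08],[0,0,0]],[[0,0,-0.1],[0,0,0]],[[0,0,-0.15],[0,0,0]],[[0,0,-0.2],[0,0,0]],[[0,0,-0.28],[0,0,0]],[[0,0,-0.35],[0,0,0]],[[0,0,-0.42],[0,0,0]],[[0,0,-0.45],[0,0,0]],[[0,0,-0.45],[0,0,0]]]' -1 50; python3 go.py .54 .06 .264 -2.44
python3 - <<'E'
from h import *
c=cap('wrist'); o=np.zeros((480,800,3),'uint8'); o[:,:640]=c['img']; c=cap('scene'); o[:240,640:]=c['img'][200:440,110:270]; cv2.imwrite('pics/lift.png',o[...,::-1])
E
```

```text
time: 11.33
eef_pos: [0.532, -0.2321, 0.2674]
eef_rot: [[0.183, 0.983, 0.007], [0.983, -0.183, -0.003], [-0.001, 0.007, -1.0]]
wrist_force: [0.9, -0.2, -1.4]
grip_width: 0.0234
t 11.33 p [ 0.532  -0.2321  0.2674] F [ 0.87 -0.18 -1.38] w 0.0234 q [ 0.56  0.5  -0.3   1.67  0.17  0.99  0.02] jaw -10.55
shift [ 0.7215 -0.1141  0.0067] turn [ 0.0022  0.0006 -0.0451]
```

View pics/lift.png

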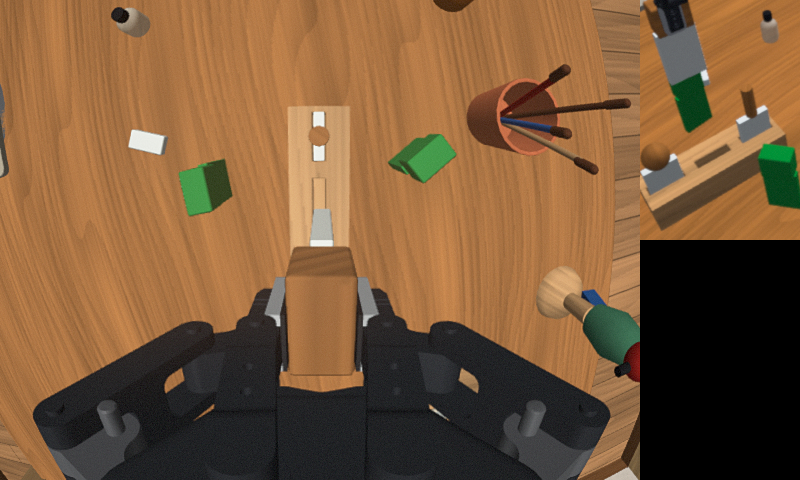

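The paddle is held upright between the pads with its blade down, foot edge near (321,208), and the other two paddles still in the stand. I locate the foot relative to the TCP using the same camera.

```bash
cat > foot.py <<'E'
from h import *
c=load('wrist'); im=c['img']; s=sense(); R=s['eef_rot'];p=s['eef_pos']
hsv=cv2.cvtColor(im,cv2.COLOR_RGB2HSV); 
for r in range(202,250,3):
    m=np.where(hsv[r,295:345,1]<60)[0]+295
    if len(m): print(r,m.min(),m.max(),hsv[r,(m.min()+m.max())//2],c['range_z'][r,(m.min()+m.max())//2].round(4),end=' | ')
print()
K=c['K']
def pt(u,v):
    d=np.array([(u-K[0,2])/K[0,0],(v-K[1,2])/K[1,1]]); th=np.linalg.norm(d); r=np.r_[d/th*np.tan(th),1]*c['range_z'][v,u]
    return R.T@(c['R'].T@(r-c['t'])-p)*1000
for v in range(210,248,3): print(v,pt(320,v).round(1))
print('at foot z', (R.T@(fray(c,320.5,208.5,p[2]-.074)-p)*1000).round(1))
E
python3 foot.py
```

```text
211 313 330 [ 30  14 181] 0.2107 | 214 313 330 [ 36  14 183] 0.2034 | 217 313 330 [ 30  12 184] 0.1949 | 220 312 331 [ 36  14 185] 0.1874 | 223 312 331 [ 30  10 183] 0.1838 | 226 312 331 [ 34  11 182] 0.176 | 229 311 331 [ 36  14 186] 0.1696 | 232 311 332 [ 36  14 187] 0.1646 | 235 311 332 [ 38  11 184] 0.1601 | 238 310 332 [ 33  13 180] 0.1542 | 241 310 333 [ 38   4 242] 0.1541 | 244 310 333 [ 42   5 242] 0.1525 | 
210 [23.5  1.2 63.3]
213 [22.9  1.1 57.3]
216 [23.1  1.1 48.8]
219 [23.4  1.1 39.8]
222 [23.8  1.  31.2]
225 [23.3  1.  27.1]
228 [23.6  1.  20. ]
231 [23.4  1.  14.9]
234 [22.7  1.  12.6]
237 [23.4  0.9  5. ]
240 [23.2  0.9  1. ]
243 [22.4  0.9 -0.7]
246 [20.9  0.9  0.2]
at foot z [22.3  1.5 74. ]
```

The blade is upright, with its edge face a constant 23.3 mm from the tool axis. Top and wrist measurements agree on a TCP target of (0.5526, 0.1805), jaw at -2.4°.

```bash
python3 -m inch '[[[0.1,-0.01,0],[0,0,0]],[[0.2,-0.03,0],[0.001,0,-0.01]],[[0.3,-0.05,0],[0.002,0,-0.02]],[[0.4,-0.06,0],[0.002,0,-0.03]],[[0.5,-0.08,0],[0.002,0,-0.045]],[[0.6,-0.095,0],[0.002,0,-0.045]],[[0.7,-0.11,0],[0.002,0,-0.045]],[[0.8,-0.125,0],[0.002,0,-0.045]],[[0.88,-0.14,0],[0.002,0,-0.045]],[[0.93,-0.15,0],[0.002,0,-0.045]],[[0.93,-0.15,0],[0.002,0,-0.045]],[[0.93,-0.15,0],[0.002,0,-0.045]]]' -1 50; python3 go.py .5526 .1805 .225 -2.44
```

```text
time: 12.43
eef_pos: [0.5379, 0.1463, 0.2616]
eef_rot: [[0.039, 0.999, -0.01], [0.999, -0.039, -0.0], [-0.0, -0.01, -1.0]]
wrist_force: [-0.2, -1.6, -1.0]
grip_width: 0.0233
t 12.43 p [0.5379 0.1463 0.2616] F [-0.18 -1.65 -1.  ] w 0.0233 q [-0.06  0.49 -0.38  1.73  0.21  0.98 -0.56] jaw -2.25
shift [0.087  0.0343 0.0912] turn [-0.0031  0.0001  0.0011]
```

```bash
python3 -m inch '[[[0.045,0.017,0],[0,0,0]],[[0.087,0.034,0],[-0.003,0,0.001]],[[0.087,0.034,0.04],[-0.003,0,0.001]],[[0.087,0.034,0.08],[-0.003,0,0.001]],[[0.087,0.034,0.09],[-0.003,0,0.001]],[[0.087,0.034,0.09],[-0.003,0,0.001]],[[0.087,0.034,0.09],[-0.003,0,0.001]]]' -1 50; python3 go.py .5526 .1805 .215 -2.44;python3 -m inch '[[[0,0,0],[0,0,0]],[[0,0,0],[0,0,0]]]' -1 50; python3 go.py .5526 .1805 .205 -2.44
```

```text
time: 13.02
eef_pos: [0.5542, 0.1779, 0.227]
eef_rot: [[0.048, 0.999, 0.002], [0.999, -0.048, -0.001], [-0.0, 0.002, -1.0]]
wrist_force: [-0.2, 0.1, -0.6]
grip_width: 0.0233
t 13.02 p [0.5542 0.1779 0.227 ] F [-0.24  0.06 -0.61] w 0.0233 q [-0.13  0.55 -0.36  1.71  0.24  0.92 -0.63] jaw -2.73
shift [ 0.0062 -0.0043  0.03  ] turn [ 0.0007  0.0002 -0.0016]
time: 13.18
eef_pos: [0.5547, 0.1791, 0.2281]
eef_rot: [[0.046, 0.999, 0.005], [0.999, -0.047, 0.001], [0.001, 0.005, -1.0]]
wrist_force: [0.3, -0.6, -0.6]
grip_width: 0.0231
t 13.18 p [0.5547 0.1791 0.2281] F [ 0.34 -0.56 -0.64] w 0.0231 q [-0.13  0.55 -0.36  1.71  0.24  0.92 -0.63] jaw -2.67
shift [ 0.0031 -0.0057  0.0577] turn [ 0.0015 -0.0003 -0.0013]
```

```bash
python3 -m inch '[[[0.004,-0.005,0.02],[0.001,0,-0.001]],[[0.004,-0.005,0.045],[0.001,0,-0.001]],[[0.004,-0.005,0.045],[0.001,0,-0.001]],[[0.004,-0.005,0.045],[0.001,0,-0.001]]]' -1 50; python3 go.py .5526 .1805 .205 -2.44
python3 - <<'E'
from h import *
c=cap('wrist'); a=cv2.resize(c['img'][150:280,230:410],None,fx=3,fy=3,interpolation=2); d=cap('scene')
b=cv2.resize(d['img'][60:260,300:500],(260,260)); o=np.zeros((400,800,3),'uint8'); o[:390,:540]=a;o[:260,540:]=b; cv2.imwrite('pics/pre.png',o[...,::-1])
E
```

```text
time: 13.52
eef_pos: [0.5515, 0.1808, 0.2082]
eef_rot: [[0.042, 0.999, -0.002], [0.999, -0.042, -0.0], [-0.0, -0.002, -1.0]]
wrist_force: [-0.1, 0.4, -0.5]
grip_width: 0.0232
t 13.52 p [0.5515 0.1808 0.2082] F [-0.07  0.4  -0.5 ] w 0.0232 q [-0.13  0.58 -0.36  1.73  0.25  0.88 -0.64] jaw -2.42
shift [-0.0007  0.0028  0.0081] turn [-0.0006  0.0001  0.0001]
```

View pics/pre.png

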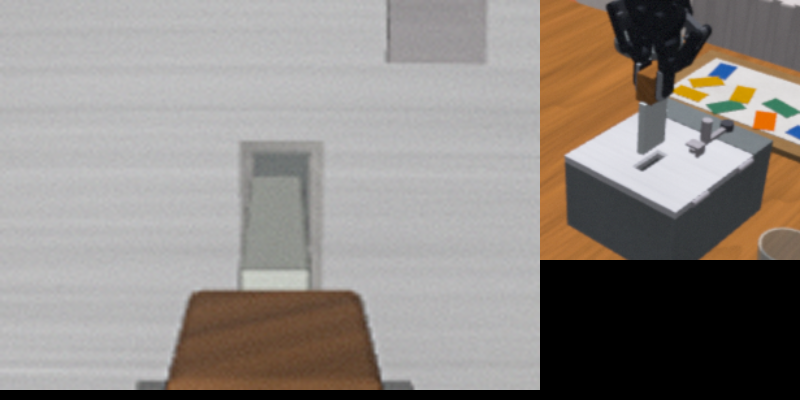

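The foot, at crop (274,177), lines up lengthwise with the slot and sits about 1.4 mm left of its centre line (282). I check the lengthwise offset.

Run:
```python
from h import *
c=load('wrist'); s=sense(); R=s['eef_rot'];p=s['eef_pos']
f=lambda u,v,z:(R.T@(fray(c,230+u/3,150+v/3,z)-p)*1000).round(1)
print(p.round(4),'foot front',f(274,177,p[2]-.074),'slot outer far L,R',f(240,142,.115),f(323,142,.115),'inner far',f(253,153,.115),f(312,153,.115))
```

```text
[0.5522 0.1811 0.2091] foot front [22.9 -1.7 74. ] slot outer far L,R [26.6 -9.  94.1] [26.6  8.8 94.1] inner far [24.2 -6.2 94.1] [24.2  6.4 94.1]
```

Lengthwise it is centred. I correct +1.5 mm in tool y, then enter the slot slowly.

```bash
python3 -m inch '[[[0,0.004,0],[0,0,0]],[[0,0.004,0.015],[0,0,0]],[[0,0.004,0.03],[0,0,0]],[[0,0.004,0.04],[0,0,0]],[[0,0.004,0.05],[0,0,0]],[[0,0.004,0.06],[0,0,0]],[[0,0.004,0.07],[0,0,0]],[[0,0.004,0.08],[0,0,0]],[[0,0.004,0.08],[0,0,0]]]' -1 50; python3 go.py .5526 .1805 .135 -2.44
```

```text
time: 14.37
eef_pos: [0.5533, 0.1808, 0.1763]
eef_rot: [[0.043, 0.999, -0.001], [0.999, -0.043, -0.0], [-0.0, -0.001, -1.0]]
wrist_force: [-0.3, -0.5, -0.7]
grip_width: 0.0231
t 14.37 p [0.5533 0.1808 0.1763] F [-0.3  -0.49 -0.67] w 0.0231 q [-0.14  0.62 -0.34  1.76  0.27  0.81 -0.66] jaw -2.44
shift [-0.0008 -0.0017  0.1032] turn [-0.0004  0.      0.    ]
```

No contact force and the foot is about 13 mm below the lid top. I continue down.

```bash
python3 -m inch '[[[0,0,0.015],[0,0,0]],[[0,0,0.03],[0,0,0]],[[0,0,0.045],[0,0,0]],[[0,0,0.06],[0,0,0]],[[0,0,0.075],[0,0,0]],[[0,0,0.09],[0,0,0]],[[0,0,0.1],[0,0,0]],[[0,0,0.1],[0,0,0]],[[0,0,0.1],[0,0,0]],[[0,0,0.1],[0,0,0]]]' -1 50; python3 go.py .5526 .1805 .135 -2.44
python3 - <<'E'
from h import *
d=cap('scene'); c=cap('wrist'); W=cloud(d)
o=np.zeros((600,800,3),'uint8'); o[:400,:400]=cv2.resize(d['img'][70:270,310:510],(400,400),interpolation=2); o[:300,400:]=cv2.resize(c['img'],(400,300)); o[320:600,420:700]=cv2.resize(d['img'][250:430,90:270],(280,280)); cv2.imwrite('pics/end.png',o[...,::-1])
z=W[...,2]; k=(z>.136)&(z<.16)&(W[...,0]>.57)&(W[...,0]<.62)&(W[...,1]>.235)&(W[...,1]<.28)
print('knob',k.sum(),W[k].mean(0).round(4))
E
```

```text
time: 15.2
eef_pos: [0.5537, 0.181, 0.1372]
eef_rot: [[0.043, 0.999, -0.0], [0.999, -0.043, 0.0], [0.0, -0.0, -1.0]]
wrist_force: [-1.0, 0.2, -0.9]
grip_width: 0.0232
t 15.2 p [0.5537 0.181  0.1372] F [-1.01  0.17 -0.9 ] w 0.0232 q [-0.16  0.67 -0.32  1.79  0.3   0.73 -0.68] jaw -2.44
shift [-0.0013 -0.0028  0.0056] turn [-0.0001 -0.0001 -0.    ]
knob 99 [0.5877 0.2528 0.1465]
```

View pics/end.png

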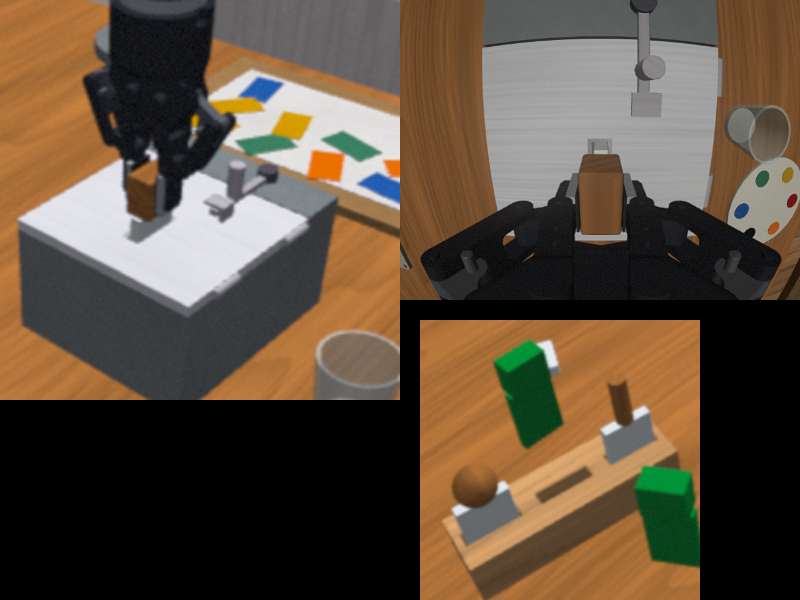

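The blade is in the slot and the grip is clear of the lid. The hook is in its catch, and the ball and dowel paddles are still in the stand. I lower 2 mm to a gap of about 16 mm, settle, and hand in.

```bash
python3 -m inch '[[[0,0,0.005],[0,0,0]],[[0,0,0.005],[0,0,0]],[[0,0,0.005],[0,0,0]],[[0,0,0.005],[0,0,0]]]' -1 50; python3 go.py .5526 .1805 .135 -2.44; python3 -c "from bench import robot; print(robot.hand_in())"
```

```text
time: 15.63
eef_pos: [0.5537, 0.1812, 0.1353]
eef_rot: [[0.042, 0.999, -0.0], [0.999, -0.042, 0.001], [0.001, -0.0, -1.0]]
wrist_force: [-1.5, 0.2, -1.1]
grip_width: 0.0231
t 15.63 p [0.5537 0.1812 0.1353] F [-1.51  0.21 -1.08] w 0.0231 q [-0.16  0.67 -0.32  1.8   0.3   0.72 -0.69] jaw -2.44
shift [-0.0017 -0.0027  0.0007] turn [-0.     -0.0002  0.    ]
the job is handed in; nothing more can be done
None
```

I closed the hook, then put the block-grip paddle's blade into the slot. I handed the job in at 15.6 s with the gripper still holding the paddle above the lid.

- **Hook:** I pushed it until it stalled at about 12 N, which I took as its end stop. The last pictures show the hook's tip in the catch, and the knob stayed within 0.3 mm of where it was after closing. The scene camera put the knob 2–3 mm from its computed closed position, about what I would expect from the camera error.
- **Paddle:** the blade is about 54 mm into the box, and the tool is vertical. The underside of the grip is about 16 mm above the lid, worked out from the tool height rather than seen directly. Grip opening is steady at 23 mm.
- **Fit in the slot:** wrist force stayed under 2 N all the way in. The last reading included a sideways force of about 1.5 N, so the blade may be touching a slot wall lightly.
- **Surroundings:** the ball and dowel paddles are still in the stand and both green look-alikes are standing. I saw nothing knocked over, but the last pictures did not cover every object.

No checks failed. The cameras disagreed by 1–2 mm on the slot and grip positions. I settled that by comparing the blade's foot with the slot in one wrist picture and moving 1.5 mm sideways before lowering.

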